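# Hang a welded bracket on the cooling rail and slide it to the pointer

### The arm

A 6-joint arm with a two-finger parallel gripper is mounted at the origin on the work surface. World frame = base frame: x ahead of the robot, y to its left, z up, the work surface at z = 0. Lengths are in m, angles in rad, forces in N, time in s.
With the tool pointing down it reaches from about 0.375 to 0.925 m from the base axis. Payload 5.7 kg.
Tool frame: the origin (TCP) lies on the front face of the gripper's body, between the roots of the fingers; the fingertips stand 73 mm ahead of it and the grasp point (between the pads) lies bot.tcp_to_grasp ahead of it (bot.tcp_to_grasp is the distance from the TCP to the grasp point, in m); y points along the fingers, z is the direction in which the jaws open and shut, and the axes are right-handed (so a half turn about y gives the same grasp; the last joint's range is limited). The gripper opens to 85 mm and grips with 20 to 120 N. Pads are 22 mm wide; open, the fingers measure 114 mm over their backs; the gripper's body (76 mm by 85 mm) begins 54 mm behind the grasp point. The pads swing forward as they close: fully open they stand 13 mm farther back than shut.
Start: joints at [-1.297, 0.359, 1.51, -0, 1.272, -0.115], TCP at [0.227, -0.555, 0.304] pointing down, gripper open.
Joint ranges: [-2.97, 2.97], [-1.01, 2.36], [0.21, 2.38], [-0.96, 4.11], [0.2, 2.71], [-2.98, 2.98]. Speed limits (rad/s): [2.39, 2.39, 3.14, 3.14, 3.14, 3.14].

### API

Orientations are given as a unit quaternion [x, y, z, w].
In Python, from bench import bot gives the robot as it stands. The module is installed in compiled form; this text tells all that it offers.
- The arm moves only by the shell command python3 -m jog 'ROWS'. ROWS is JSON, a list of rows, each an object of numbers: "tx", "ty", "tz": the shift along the tool's x, y, z as a fraction of full scale; "ax", "ay", "az": the turn, a rotation vector about the tool's x, y, z as a fraction of full scale; "grip": the closure, from 0 (fully open) to 1 (shut). A call has exactly 8 rows; each row is the pose to reach, as a shift and turn from the pose measured when the call began, along the tool's axes at that moment; what a row does not reach only later rows make up. Full scale, the value 1, is 150 mm for a shift and 120 degrees for a turn. A row lasts 1/8 s, in which the tool goes at most 62.5 mm and 10.7 degrees, less where a joint would pass 70% of its speed; a pose out of reach is approached as far as the arm can. A call with a number of a shift or a turn outside -1 to 1 is refused whole. A call with a gripper value outside its range is refused whole. The fingers move at their own pace and stop on an object; the grip force is fixed at half the most. Time passes only in rows, so rows that repeat a pose let the fingers close, or fill a call up. It gives the time, the measured TCP pose, the force and the opening at its end, in the units of the state.
- bot.get_state(): the state, without advancing time (a new reading comes with each control period).
- bot.capture(name): name is "side" or "top"; returns the picture (400x640x3 uint8, blue, green, red); there is no depth.
- bot.calibration(name): a dict with "fov_y" (degrees; the focal length in pixels is half the picture's height over the tangent of half this angle, whatever the lens; pixels are square), "cx", "cy" (the principal point, pixels), "pose" (4x4, takes a point from camera to world coordinates). Camera axes: x right, y up, looking along -z (the intrinsics and any distortion apply to the point x, -y, -z); pixel columns grow to the right and rows downward; lengths in m; the calibration is good to about 2 mm. A picture is of the moment at which its call begins. calibration takes no time and is no camera call.
- bot.sign_off(): hands the job in, once; it reports no verdict.
The state is a dict: "t": time; "joint_pos": joint angles; "qvel": joint speeds; "joint_efforts": joint torques, N m; "tool_pos": TCP position; "eef_rot": TCP orientation; "wrist_force": force on the tool from outside, world axes, zero at the start; "ft_torque": the same for the moment, N m; "gripper_width": opening from 0.0 (shut) to 1.0 (fully open).
Only numpy, scipy, OpenCV 4.12 (cv2) and the standard library are available. Lean on these libraries where they do the work, as an engineer would, in place of code of your own. Each camera call takes 0.05 s, during which the arm holds its last target. There are 200 camera calls.

### The job

Hook the aluminium bracket standing on the welding bench onto the cooling rail, near the end of the rail that is farther from the upright pointer, and let go of it there. Then push it along the rail, without lifting it off, until its middle is lined up with the pointer's tip, and leave it hanging there freely and at rest. Do not disturb the other things on the bench.

Things in the scene. Friction and masses are not known exactly. Their poses are not given: they have to be found in the camera images.
- bracket: Loose aluminium bracket, 0.4 kg, standing upright on the bench on the robot's side of the rail. Origin: underside of its base plate, under the hook's middle; z up, x towards the hook's open side, y to lie along the rail. Base plate x -25 to +35, y -38 to +38, z 0 to 10; on it a round stub, diameter 36, and a flat shank at x -28 to -20, 30 wide, up to z 108, carrying a C-hook above.
- hook_seat (a point): Point of the bracket (its axes) where the rail's axis lies when it hangs properly: bracket x 0, y 0, z 112 mm. Over it is the hook's roof, 60 mm wide in y, inner faces sloping at 30 degrees to a ridge at z 120 (outside ridge z 129). It hangs upright, balanced, and slides on the slippery rail with about 1 to 2 N; pushed high up it may tip.
- tab_top (a point): Top middle of the handling tab on the hook's ridge: bracket x 0, y 0, z 172 mm. The tab is 24 mm in x, 16 mm in y and stands about 43 mm clear above the ridge. Grip it from above across its 16 mm; the roof's or the tab's y faces can be pushed.
- lip_end (a point): Lower end of the hook's lip (8 mm thick, 60 wide in y): bracket x 24, z 92 mm. The mouth of the hook opens to +x, between this end and stub_top: bring the raised bracket along +x from the robot's side so that the lip passes over the rail and the stub under it, then lower it onto the rail.
- stub_top (a point): Top middle of the round stub on the base plate: bracket x 6, y 0, z 46 mm; it must pass below the rail.
- rail: Fixed cooling rail: round steel bar, diameter 14 mm, along its own y, axis 215 mm above the bench, between two 20 mm square posts (223 mm high) at y -200 and +200 mm, feet 80 (x) by 50 (y) by 8 mm. Origin on the bench under the rail's middle; x away from the robot, z up. The bracket's middle can be up to 145 mm from the rail's middle.
- rail_mid (a point): Middle of the rail's axis, 215 mm above the bench, with the rail's axes.
- pointer_tip (a point): Tip of a level, tapering steel pointer, 45 mm long, on a fixed upright 12 mm post (235 mm high) beyond the rail. Tip 45 mm beyond the rail's axis, 225 mm above the bench, pointing square at the rail; its axes are the rail's. It stands up to 110 mm either side of the rail's middle. The bracket is there when hook_seat has the tip's y along the rail; it passes clear of the tip.
- wrench: Bystander: loose steel wrench lying on the bench, 170 mm long. Origin at the underside, about its middle.
- spray_can: Bystander: upright can, 60 mm diameter, 150 mm tall. Origin at the centre of its underside.
- angle: Bystander: dark steel angle, foot 90 by 40 mm, 56 mm high. Origin at the centre of its underside.
- pipe_stub: Bystander: upright copper stub, 48 mm diameter, 60 mm tall. Origin at the centre of its underside.
Not all that is in view belongs to the job. What is shaped like the bracket but blue, orange or pink is not meant.

How it is judged:
By the outcome, as a careful person would: the job done as asked, in the order asked, and still so for the second after the job is handed in, with the robot touching nothing.
It also fails if it takes over 64 s, if anything falls off the work surface, if the arm or the gripper's body presses on something with over 40 N, if the wrist force passes 120 N, or if a joint passes its speed limit or range.

## Working session

There is one attempt and no reset: what is moved stays moved. The work goes in short steps, Python scripts to look and compute and a shell command to move; the robot and the scene stay as the last step left them, time stands still between calls to the robot, and variables do not carry over. Pictures are saved under pics/ and viewed, about 8 in all and at most 12, crops included, and the job is handed in when it is done.

```bash
mkdir -p pics
python3 - <<'E'
from bench import bot
import cv2,numpy as np
np.set_printoptions(precision=4,suppress=True)
for n in("side","top"):
    c=bot.calibration(n);print(n,c)
    cv2.imwrite(f"pics/{n}0.png",bot.capture(n))
s=bot.get_state();print(s,bot.tcp_to_grasp)
E
```

```text
side {'fov_y': 45.518755257059354, 'cx': 320.79276867903087, 'cy': 201.4424868149519, 'pose': array([[-0.845 ,  0.2656, -0.4642, -0.1102],
       [-0.5348, -0.4125,  0.7375,  0.9567],
       [ 0.0044,  0.8714,  0.4906,  0.7888],
       [ 0.    ,  0.    ,  0.    ,  1.    ]])}
top {'fov_y': 56.3600649609333, 'cx': 316.460150569186, 'cy': 204.12819285237194, 'pose': array([[ 0.0253,  0.9938, -0.1079,  0.3979],
       [-0.9997,  0.0255,  0.0002, -0.0085],
       [ 0.0029,  0.1078,  0.9942,  1.0739],
       [ 0.    ,  0.    ,  0.    ,  1.    ]])}
{'t': 0.1, 'joint_pos': array([-1.2971,  0.3595,  1.5113, -0.    ,  1.2725, -0.1151]), 'qvel': array([ 0.0004, -0.001 , -0.0005,  0.0002,  0.    , -0.0013]), 'joint_efforts': array([ -0.0007, -52.8653, -27.935 ,  -0.0003,   0.005 ,   0.    ]), 'tool_pos': array([ 0.2273, -0.5547,  0.3031]), 'eef_rot': array([-0.1367,  0.6944, -0.6932,  0.1365]), 'wrist_force': array([ 1.6392,  0.2369, -0.2021]), 'ft_torque': array([ 0.017 , -0.006 ,  0.0602]), 'gripper_width': 0.9967564118205675} 0.0539
```

View pics/side0.png

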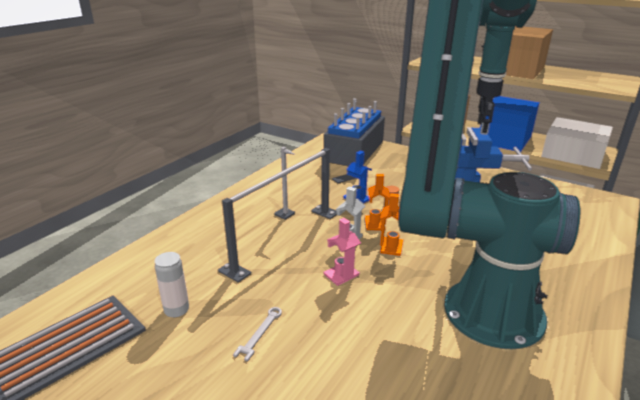

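View pics/top0.png

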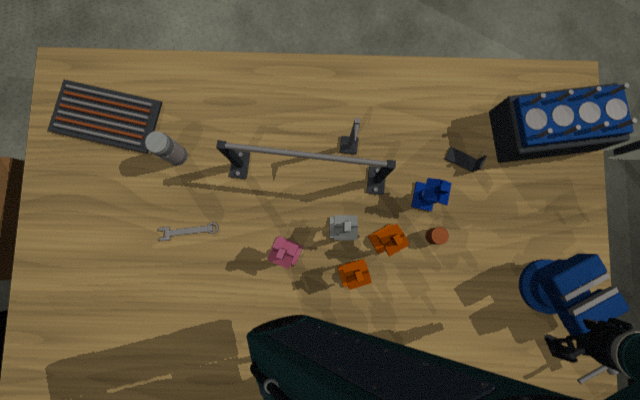

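The top view shows the silver bracket at about (343,228), the rail from (222,146) to (391,164) and the pointer near (352,135). The side view shows the bracket partly hidden at (350,205). I'll zoom in on both.

```bash
cat > h.py <<'E'
from bench import bot
import cv2,numpy as np
np.set_printoptions(precision=4,suppress=True)
def cam(n):
    c=bot.calibration(n);return c['pose'],200/np.tan(np.radians(c['fov_y']/2)),c['cx'],c['cy']
def ray(n,u,v):
    P,f,cx,cy=cam(n);d=P[:3,:3]@np.array([(u-cx)/f,-(v-cy)/f,-1]);return P[:3,3],d
def onz(n,u,v,z):
    o,d=ray(n,u,v);return o+d*(z-o[2])/d[2]
def proj(n,p):
    P,f,cx,cy=cam(n);q=P[:3,:3].T@(np.array(p)-P[:3,3]);return np.array([cx+f*q[0]/-q[2],cy-f*q[1]/-q[2]])
def crop(n,img,x0,y0,w,h,s,name):
    cv2.imwrite(name,cv2.resize(img[y0:y0+h,x0:x0+w],None,fx=s,fy=s,interpolation=cv2.INTER_CUBIC))
E
python3 - <<'E'
from h import *
t=cv2.imread('pics/top0.png');s=cv2.imread('pics/side0.png')
a=cv2.resize(t[110:260,210:410],None,fx=4,fy=4,interpolation=cv2.INTER_CUBIC)
cv2.imwrite('pics/c1.png',a)
b=cv2.resize(s[140:290,220:420],None,fx=4,fy=4,interpolation=cv2.INTER_CUBIC)
cv2.imwrite('pics/c2.png',b)
E
```

```text
(no output)
```

View pics/c1.png

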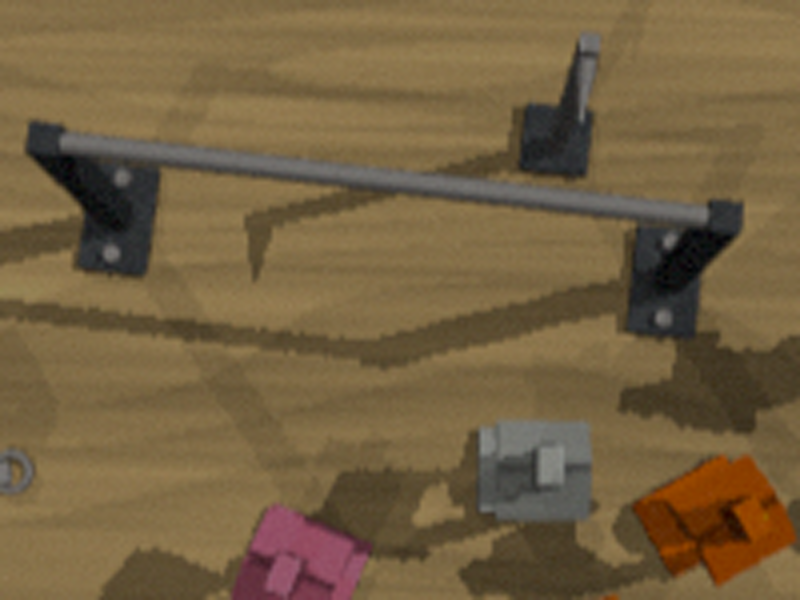

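View pics/c2.png

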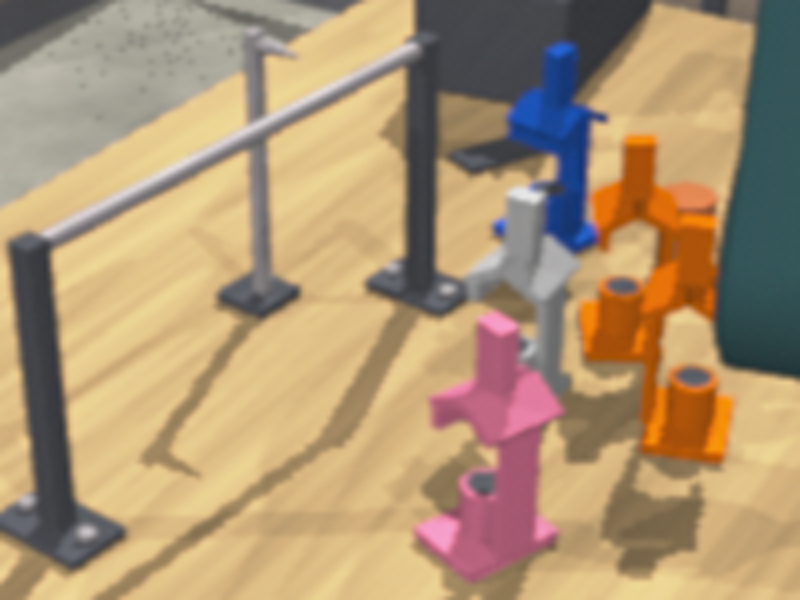

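Crop 1 (top view, ×4): the tab top is at (550,465), the rail ends at (62,142) and (708,214), and the pointer tip is at about (583,121). Crop 2 (side view): the tab top is at (527,194) and the pointer tip at (297,55).

```bash
cat >> h.py <<'E'
def tri(a,b):
    (o1,d1),(o2,d2)=ray('top',*a),ray('side',*b)
    A=np.c_[d1,-d2];k=np.linalg.lstsq(A,o2-o1,rcond=None)[0]
    p,q=o1+k[0]*d1,o2+k[1]*d2;return (p+q)/2,np.linalg.norm(p-q)
def R(): 
    from scipy.spatial.transform import Rotation as Q
    return Q.from_quat(bot.get_state()['eef_rot']).as_matrix()
E
python3 - <<'E'
from h import *
T=lambda u,v:(210+u/4-.375,110+v/4-.375)
S=lambda u,v:(220+u/4-.375,140+v/4-.375)
print('tab',tri(T(550,465),S(527,194)),onz('top',*T(550,465),.172),onz('side',*S(527,194),.172))
print('tip',tri(T(583,121),S(297,55)),onz('top',*T(583,121),.225))
for n,a in (('L',T(47,138)),('R',T(725,215))): print('post top',n,onz('top',*a,.223))
print('posts side',onz('side',*S(31,242),.223),onz('side',*S(425,43),.223))
a=onz('top',*T(62,142),.222);b=onz('top',*T(708,214),.222);print('rail ends',a,b,np.linalg.norm(a-b))
# bracket yaw: ridge/ tab edges
for p in [(478,428),(590,422),(590,520),(480,514)]: print(onz('top',*T(*p),.12))
print(R())
import cv2
t=cv2.imread('pics/top0.png');a=t[210:246,324:366]
hsv=cv2.cvtColor(a,cv2.COLOR_BGR2HSV);m=((hsv[...,1]<50)&(hsv[...,2]>90)).astype(np.uint8)
c=max(cv2.findContours(m,0,1)[0],key=cv2.contourArea);print(m.sum(),cv2.minAreaRect(c))
E
```

```text
tab (array([ 0.4448, -0.0844,  0.1695]), np.float64(0.000513391701180797)) [ 0.4449 -0.0841  0.172 ] [ 0.4423 -0.0804  0.172 ]
tip (array([ 0.6447, -0.0951,  0.223 ]), np.float64(0.0025881331348429014)) [ 0.643  -0.0955  0.225 ]
post top L [0.6253 0.2165 0.223 ]
post top R [ 0.5898 -0.179   0.223 ]
posts side [0.6193 0.2232 0.223 ] [ 0.5788 -0.1651  0.223 ]
rail ends [0.6234 0.2079 0.222 ] [ 0.5904 -0.1693  0.222 ] 0.37864299855846384
[ 0.4701 -0.0419  0.12  ]
[ 0.4758 -0.1136  0.12  ]
[ 0.4133 -0.1144  0.12  ]
[ 0.4153 -0.0444  0.12  ]
[[-0.9254 -0.0005  0.3791]
 [-0.3791  0.0016 -0.9254]
 [-0.0002 -1.     -0.0017]]
449 ((19.5, 17.0), (24.0, 27.0), 90.0)
```

```bash
cat >> h.py <<'E'
def go(x,y,z,yawz=-95.1):
    """tool-axes shift /150mm and ay /120deg to a tool-down pose whose jaw axis (tool z) has heading yawz"""
    from scipy.spatial.transform import Rotation as Q
    s=bot.get_state();r=R();a=np.radians(yawz)
    Z=np.array([np.cos(a),np.sin(a),0]);Y=np.array([0,0,-1.]);M=np.c_[np.cross(Y,Z),Y,Z]
    print('t',s['t'],'tcp',s['tool_pos'],'F',s['wrist_force'],'w',s['gripper_width'])
    print('shift',r.T@(np.array([x,y,z])-s['tool_pos'])/.15,'turn',np.degrees(Q.from_matrix(r.T@M).as_rotvec())/120)
E
python3 -m jog '[{"tx":-0.25,"tz":-0.2,"ay":0.08},{"tx":-0.5,"tz":-0.45,"ay":0.16},{"tx":-0.75,"tz":-0.7,"ay":0.228},{"tx":-1,"tz":-0.93,"ay":0.228},{"tx":-1,"tz":-0.93,"ay":0.228},{"tx":-1,"tz":-0.93,"ay":0.228,"grip":0.3},{"tx":-1,"tz":-0.93,"ay":0.228,"grip":0.3},{"tx":-1,"tz":-0.93,"ay":0.228,"grip":0.3}]'
python3 -c "
from h import *
go(.4445,-.084,.28)"
```

```text
t 0.1 tcp [ 0.2273 -0.5547  0.3031] F [ 1.6392  0.2369 -0.2021] w 0.9967564118205675
shift [-2.5296  0.1585 -2.3549] turn [0.0008 0.2281 0.0001]validation failed for argument at $[0]...
```

```bash
python3 -m jog '[{"tx":-0.25,"ty":0,"tz":-0.2,"ax":0,"ay":0.08,"az":0,"grip":0},{"tx":-0.5,"ty":0,"tz":-0.45,"ax":0,"ay":0.16,"az":0,"grip":0},{"tx":-0.75,"ty":0,"tz":-0.7,"ax":0,"ay":0.228,"az":0,"grip":0},{"tx":-1,"ty":0,"tz":-0.93,"ax":0,"ay":0.228,"az":0,"grip":0.3},{"tx":-1,"ty":0,"tz":-0.93,"ax":0,"ay":0.228,"az":0,"grip":0.3},{"tx":-1,"ty":0,"tz":-0.93,"ax":0,"ay":0.228,"az":0,"grip":0.3},{"tx":-1,"ty":0,"tz":-0.93,"ax":0,"ay":0.228,"az":0,"grip":0.3},{"tx":-1,"ty":0,"tz":-0.93,"ax":0,"ay":0.228,"az":0,"grip":0.3}]'
python3 -c "
from h import *
go(.4445,-.084,.28)"
```

```text
t: 1.1
tool_pos: [0.3129, -0.3698, 0.3033]
eef_rot: [0.032, 0.707, -0.706, -0.032]
wrist_force: [1.0, -0.2, 0.2]
gripper_width: 0.7
t 1.1 tcp [ 0.3129 -0.3698  0.3033] F [ 0.9945 -0.1659  0.1576] w 0.6999373862597482
shift [-0.7026  0.1576 -1.9761] turn [ 0.0007 -0.0005  0.0003]
```

```bash
python3 -m jog '[{"tx":-0.1,"ty":0,"tz":-0.3,"ax":0,"ay":0,"az":0,"grip":0.3},{"tx":-0.2,"ty":0,"tz":-0.6,"ax":0,"ay":0,"az":0,"grip":0.3},{"tx":-0.35,"ty":0,"tz":-0.99,"ax":0,"ay":0,"az":0,"grip":0.3},{"tx":-0.35,"ty":0,"tz":-0.99,"ax":0,"ay":0,"az":0,"grip":0.3},{"tx":-0.35,"ty":0,"tz":-0.99,"ax":0,"ay":0,"az":0,"grip":0.3},{"tx":-0.35,"ty":0,"tz":-0.99,"ax":0,"ay":0,"az":0,"grip":0.3},{"tx":-0.35,"ty":0,"tz":-0.99,"ax":0,"ay":0,"az":0,"grip":0.3},{"tx":-0.35,"ty":0,"tz":-0.99,"ax":0,"ay":0,"az":0,"grip":0.3}]'
python3 -m jog '[{"tx":-0.1,"ty":0,"tz":-0.3,"ax":0,"ay":0,"az":0,"grip":0.3},{"tx":-0.2,"ty":0,"tz":-0.6,"ax":0,"ay":0,"az":0,"grip":0.3},{"tx":-0.35,"ty":0.05,"tz":-0.98,"ax":0,"ay":0,"az":0,"grip":0.3},{"tx":-0.35,"ty":0.1,"tz":-0.98,"ax":0,"ay":0,"az":0,"grip":0.3},{"tx":-0.35,"ty":0.15,"tz":-0.98,"ax":0,"ay":0,"az":0,"grip":0.3},{"tx":-0.35,"ty":0.15,"tz":-0.98,"ax":0,"ay":0,"az":0,"grip":0.3},{"tx":-0.35,"ty":0.15,"tz":-0.98,"ax":0,"ay":0,"az":0,"grip":0.3},{"tx":-0.35,"ty":0.15,"tz":-0.98,"ax":0,"ay":0,"az":0,"grip":0.3}]'
python3 - <<'E'
from h import *
go(.4445,-.084,.207)
t=bot.capture('top');s=bot.capture('side');cv2.imwrite('pics/t1.png',t);cv2.imwrite('pics/s1.png',s)
k=lambda i,x,y:cv2.resize(i[y:y+120,x:x+100],None,fx=4,fy=4,interpolation=cv2.INTER_CUBIC)
cv2.imwrite('pics/c3.png',np.hstack([k(t,295,170),k(s,310,120)]))
E
```

```text
t: 2.1
tool_pos: [0.3782, -0.2273, 0.3034]
eef_rot: [0.032, 0.707, -0.706, -0.033]
wrist_force: [0.2, -0.1, -0.5]
gripper_width: 0.702
t: 3.1
tool_pos: [0.4439, -0.0866, 0.2814]
eef_rot: [0.033, 0.707, -0.706, -0.033]
wrist_force: [-0.5, -0.2, -0.1]
gripper_width: 0.695
t 3.1 tcp [ 0.4439 -0.0866  0.2814] F [-0.5195 -0.1725 -0.1239] w 0.6954789127422694
shift [-0.0026  0.4959 -0.0173] turn [ 0.0006 -0.0021  0.0001]
```

View pics/c3.png

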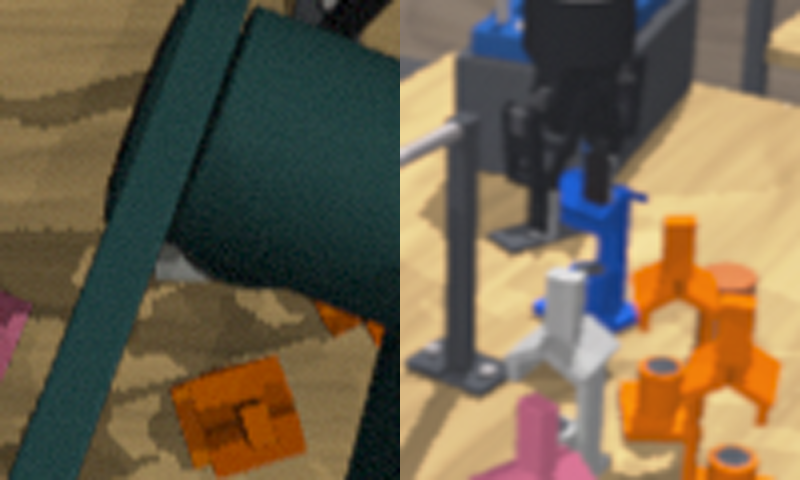

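The top view is blocked by the arm. In the side crop the open fingers (tips about (540,228) and (597,197)) are centred above the tab at (566,272). I'll descend and grip.

```bash
python3 -m jog '[{"tx":0,"ty":0.15,"tz":-0.017,"ax":0,"ay":0,"az":0,"grip":0.4},{"tx":0,"ty":0.35,"tz":-0.017,"ax":0,"ay":0,"az":0,"grip":0.4},{"tx":0,"ty":0.49,"tz":-0.017,"ax":0,"ay":0,"az":0,"grip":0.4},{"tx":0,"ty":0.49,"tz":-0.017,"ax":0,"ay":0,"az":0,"grip":0.4},{"tx":0,"ty":0.49,"tz":-0.017,"ax":0,"ay":0,"az":0,"grip":0.8},{"tx":0,"ty":0.49,"tz":-0.017,"ax":0,"ay":0,"az":0,"grip":1},{"tx":0,"ty":0.49,"tz":-0.017,"ax":0,"ay":0,"az":0,"grip":1},{"tx":0,"ty":0.49,"tz":-0.017,"ax":0,"ay":0,"az":0,"grip":1}]'
python3 - <<'E'
from h import *
s=bot.capture('side');cv2.imwrite('pics/s2.png',s)
cv2.imwrite('pics/c4.png',cv2.resize(s[120:260,290:430],None,fx=4,fy=4,interpolation=cv2.INTER_CUBIC))
go(.4445,-.084,.307)
E
```

```text
t: 4.2
tool_pos: [0.4452, -0.0839, 0.2089]
eef_rot: [0.034, 0.707, -0.706, -0.032]
wrist_force: [0.4, -0.1, 5.6]
gripper_width: 0.18
t 4.25 tcp [ 0.4452 -0.0839  0.2089] F [0.3342 0.583  6.8495] w 0.18170378039873789
shift [ 0.0029 -0.6539  0.0006] turn [ 0.0004 -0.0018 -0.0011]
```

View pics/c4.png

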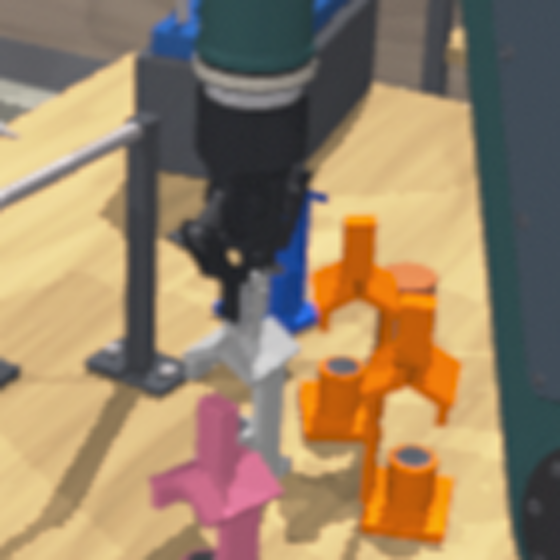

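Gripped: the opening is about 15.5 mm and the side crop shows the tab between the pads at (252,290). I'll lift.

```bash
python3 -m jog '[{"tx":0,"ty":-0.1,"tz":0,"ax":0,"ay":0,"az":0,"grip":1},{"tx":0,"ty":-0.25,"tz":0,"ax":0,"ay":0,"az":0,"grip":1},{"tx":0,"ty":-0.45,"tz":0,"ax":0,"ay":0,"az":0,"grip":1},{"tx":0,"ty":-0.65,"tz":0,"ax":0,"ay":0,"az":0,"grip":1},{"tx":0,"ty":-0.85,"tz":0,"ax":0,"ay":0,"az":0,"grip":1},{"tx":0,"ty":-0.97,"tz":0,"ax":0,"ay":0,"az":0,"grip":1},{"tx":0,"ty":-0.97,"tz":0,"ax":0,"ay":0,"az":0,"grip":1},{"tx":0,"ty":-0.97,"tz":0,"ax":0,"ay":0,"az":0,"grip":1}]'
python3 -c "
from h import *
go(.529,.1514,.355)"
```

```text
t: 5.25
tool_pos: [0.444, -0.0837, 0.3533]
eef_rot: [0.033, 0.707, -0.706, -0.033]
wrist_force: [-0.6, -1.0, -4.7]
gripper_width: 0.177
t 5.25 tcp [ 0.444  -0.0837  0.3533] F [-0.5946 -0.9549 -4.6573] w 0.17715433156359472
shift [-0.4194 -0.0093 -1.6131] turn [ 0.0006 -0.0018 -0.0001]
```

```bash
python3 -m jog '[{"tx":-0.05,"ty":0,"tz":-0.1,"ax":0,"ay":0,"az":0,"grip":1},{"tx":-0.1,"ty":0,"tz":-0.3,"ax":0,"ay":0,"az":0,"grip":1},{"tx":-0.15,"ty":0,"tz":-0.5,"ax":0,"ay":0,"az":0,"grip":1},{"tx":-0.2,"ty":0,"tz":-0.7,"ax":0,"ay":0,"az":0,"grip":1},{"tx":-0.2,"ty":0,"tz":-0.81,"ax":0,"ay":0,"az":0,"grip":1},{"tx":-0.2,"ty":0,"tz":-0.81,"ax":0,"ay":0,"az":0,"grip":1},{"tx":-0.2,"ty":0,"tz":-0.81,"ax":0,"ay":0,"az":0,"grip":1},{"tx":-0.2,"ty":0,"tz":-0.81,"ax":0,"ay":0,"az":0,"grip":1}]'
python3 -m jog '[{"tx":-0.05,"ty":0,"tz":-0.1,"ax":0,"ay":0,"az":0,"grip":1},{"tx":-0.1,"ty":0,"tz":-0.3,"ax":0,"ay":0,"az":0,"grip":1},{"tx":-0.15,"ty":0,"tz":-0.5,"ax":0,"ay":0,"az":0,"grip":1},{"tx":-0.2,"ty":0,"tz":-0.7,"ax":0,"ay":0,"az":0,"grip":1},{"tx":-0.22,"ty":0,"tz":-0.8,"ax":0,"ay":0,"az":0,"grip":1},{"tx":-0.22,"ty":0,"tz":-0.8,"ax":0,"ay":0,"az":0,"grip":1},{"tx":-0.22,"ty":0,"tz":-0.8,"ax":0,"ay":0,"az":0,"grip":1},{"tx":-0.22,"ty":0,"tz":-0.8,"ax":0,"ay":0,"az":0,"grip":1}]'
python3 - <<'E'
from h import *
go(.6187,.1433,.355)
s=bot.capture('side');cv2.imwrite('pics/s3.png',s)
cv2.imwrite('pics/c5.png',cv2.resize(s[120:300,200:380],None,fx=3.3,fy=3.3,interpolation=cv2.INTER_CUBIC))
E
```

```text
t: 6.25
tool_pos: [0.4849, 0.0337, 0.3534]
eef_rot: [0.033, 0.707, -0.706, -0.033]
wrist_force: [-0.2, -0.8, -4.0]
gripper_width: 0.179
t: 7.25
tool_pos: [0.5287, 0.1492, 0.3535]
eef_rot: [0.033, 0.706, -0.706, -0.034]
wrist_force: [-0.5, 0.1, -3.6]
gripper_width: 0.177
t 7.25 tcp [0.5287 0.1492 0.3535] F [-0.4863  0.1429 -3.5648] w 0.17655621945585084
shift [-0.6013 -0.0099 -0.0174] turn [ 0.0002 -0.0027  0.0001]
```

View pics/c5.png

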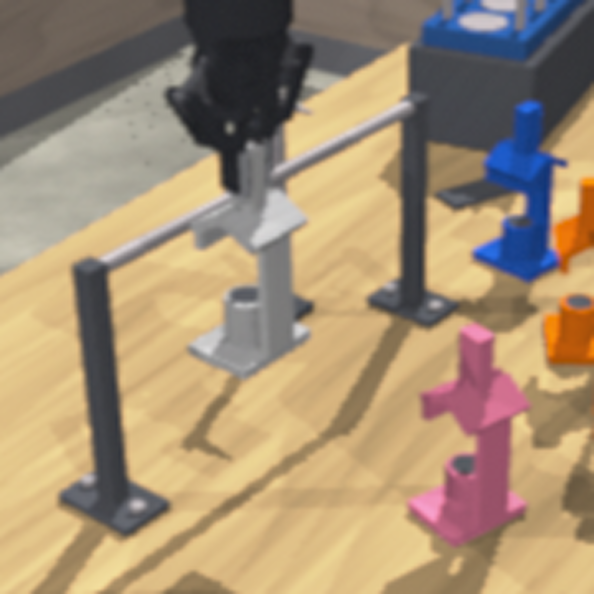

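The bracket is held upright in front of the rail (lip about (208,235), stub (245,295)), level with the rail gap as planned. I'll advance over the rail.

```bash
python3 -m jog '[{"tx":-0.05,"ty":0,"tz":0,"ax":0,"ay":0,"az":0,"grip":1},{"tx":-0.15,"ty":0,"tz":0,"ax":0,"ay":0,"az":0,"grip":1},{"tx":-0.25,"ty":0,"tz":0,"ax":0,"ay":0,"az":0,"grip":1},{"tx":-0.35,"ty":0,"tz":0,"ax":0,"ay":0,"az":0,"grip":1},{"tx":-0.45,"ty":0,"tz":0,"ax":0,"ay":0,"az":0,"grip":1},{"tx":-0.55,"ty":0,"tz":-0.01,"ax":0,"ay":0,"az":0,"grip":1},{"tx":-0.61,"ty":0,"tz":-0.01,"ax":0,"ay":0,"az":0,"grip":1},{"tx":-0.61,"ty":0,"tz":-0.01,"ax":0,"ay":0,"az":0,"grip":1}]'
python3 - <<'E'
from h import *
go(.6187,.1433,.312)
t=bot.capture('top');s=bot.capture('side');cv2.imwrite('pics/s4.png',s);cv2.imwrite('pics/t4.png',t)
k=lambda i,x,y:cv2.resize(i[y:y+150,x:x+110],None,fx=3.6,fy=3.6,interpolation=cv2.INTER_CUBIC)
cv2.imwrite('pics/c6.png',np.hstack([k(s,205,120),k(t,220,100)]))
E
```

```text
t: 8.3
tool_pos: [0.6206, 0.1421, 0.3534]
eef_rot: [0.034, 0.707, -0.706, -0.034]
wrist_force: [-0.6, 0.0, -3.7]
gripper_width: 0.18
t 8.3 tcp [0.6206 0.1421 0.3534] F [-0.633   0.0443 -3.7205] w 0.18000422571321423
shift [ 0.0131  0.2757 -0.0068] turn [ 0.0003 -0.0028  0.0001]
```

View pics/c6.png

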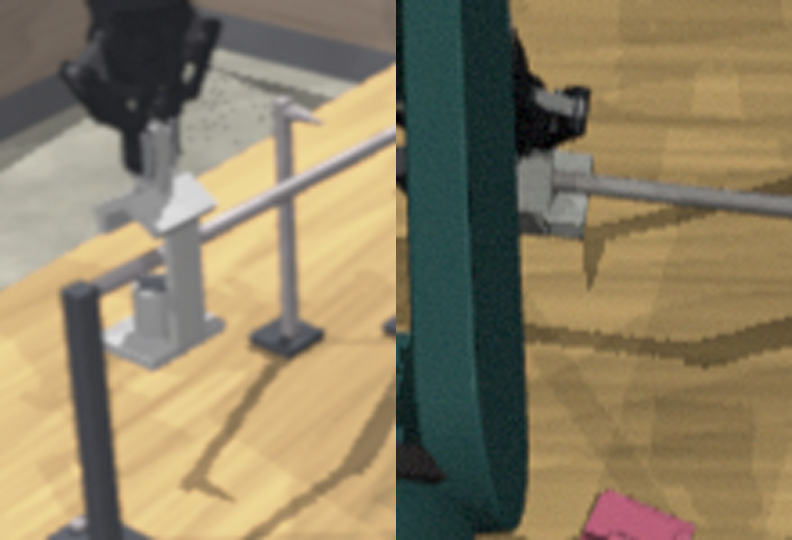

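The rail runs through the hook mouth: in the side crop it goes under the lip (110,215), over the stub (150,285) and behind the shank. I'll lower gently.

```bash
python3 -m jog '[{"tx":0.01,"ty":0.04,"tz":0,"ax":0,"ay":0,"az":0,"grip":1},{"tx":0.013,"ty":0.08,"tz":0,"ax":0,"ay":0,"az":0,"grip":1},{"tx":0.013,"ty":0.12,"tz":0,"ax":0,"ay":0,"az":0,"grip":1},{"tx":0.013,"ty":0.16,"tz":0,"ax":0,"ay":0,"az":0,"grip":1},{"tx":0.013,"ty":0.2,"tz":0,"ax":0,"ay":0,"az":0,"grip":1},{"tx":0.013,"ty":0.22,"tz":0,"ax":0,"ay":0,"az":0,"grip":1},{"tx":0.013,"ty":0.24,"tz":0,"ax":0,"ay":0,"az":0,"grip":1},{"tx":0.013,"ty":0.24,"tz":0,"ax":0,"ay":0,"az":0,"grip":1}]'
```

```text
t: 9.4
tool_pos: [0.6175, 0.1424, 0.3172]
eef_rot: [0.033, 0.707, -0.706, -0.034]
wrist_force: [-0.3, 0.1, -3.7]
gripper_width: 0.178
```

```bash
python3 -m jog '[{"tx":0,"ty":0.01,"tz":0,"ax":0,"ay":0,"az":0,"grip":1},{"tx":0,"ty":0.02,"tz":0,"ax":0,"ay":0,"az":0,"grip":1},{"tx":0,"ty":0.02,"tz":0,"ax":0,"ay":0,"az":0,"grip":1},{"tx":0,"ty":0.02,"tz":0,"ax":0,"ay":0,"az":0,"grip":1},{"tx":0,"ty":0.03,"tz":0,"ax":0,"ay":0,"az":0,"grip":1},{"tx":0,"ty":0.03,"tz":0,"ax":0,"ay":0,"az":0,"grip":1},{"tx":0,"ty":0.03,"tz":0,"ax":0,"ay":0,"az":0,"grip":1},{"tx":0,"ty":0.03,"tz":0,"ax":0,"ay":0,"az":0,"grip":1}]'
```

```text
t: 10.4
tool_pos: [0.6177, 0.1424, 0.3128]
eef_rot: [0.033, 0.707, -0.706, -0.034]
wrist_force: [0.8, 0.9, -2.8]
gripper_width: 0.174
```

```bash
python3 -m jog '[{"tx":0,"ty":0.005,"tz":0,"ax":0,"ay":0,"az":0,"grip":1},{"tx":0,"ty":0.01,"tz":0,"ax":0,"ay":0,"az":0,"grip":1},{"tx":0,"ty":0.01,"tz":0,"ax":0,"ay":0,"az":0,"grip":1},{"tx":0,"ty":0.01,"tz":0,"ax":0,"ay":0,"az":0,"grip":1},{"tx":0,"ty":0.01,"tz":0,"ax":0,"ay":0,"az":0,"grip":1},{"tx":0,"ty":0.01,"tz":0,"ax":0,"ay":0,"az":0,"grip":1},{"tx":0,"ty":0.01,"tz":0,"ax":0,"ay":0,"az":0,"grip":1},{"tx":0,"ty":0.01,"tz":0,"ax":0,"ay":0,"az":0,"grip":1}]'
```

```text
t: 11.4
tool_pos: [0.6184, 0.1424, 0.3121]
eef_rot: [0.034, 0.707, -0.706, -0.033]
wrist_force: [2.9, -0.8, 5.8]
gripper_width: 0.177
```

```bash
python3 -m jog '[{"tx":-0.006,"ty":0,"tz":0,"ax":0,"ay":0,"az":0,"grip":1},{"tx":-0.01,"ty":0,"tz":0,"ax":0,"ay":0,"az":0,"grip":1},{"tx":-0.01,"ty":0,"tz":0,"ax":0,"ay":0,"az":0,"grip":0.75},{"tx":-0.01,"ty":0,"tz":0,"ax":0,"ay":0,"az":0,"grip":0.7},{"tx":-0.01,"ty":0,"tz":0,"ax":0,"ay":0,"az":0,"grip":0.6},{"tx":-0.01,"ty":0,"tz":0,"ax":0,"ay":0,"az":0,"grip":0.5},{"tx":-0.01,"ty":0,"tz":0,"ax":0,"ay":0,"az":0,"grip":0.5},{"tx":-0.01,"ty":0,"tz":0,"ax":0,"ay":0,"az":0,"grip":0.5}]'
python3 - <<'E'
from h import *
go(.6187,.1433,.312)
t=bot.capture('top');s=bot.capture('side');cv2.imwrite('pics/s5.png',s);cv2.imwrite('pics/t5.png',t)
k=lambda i,x,y:cv2.resize(i[y:y+150,x:x+110],None,fx=3.6,fy=3.6,interpolation=cv2.INTER_CUBIC)
cv2.imwrite('pics/c7.png',np.hstack([k(s,205,120),k(t,220,100)]))
E
```

```text
t: 12.4
tool_pos: [0.6199, 0.1423, 0.3121]
eef_rot: [0.034, 0.707, -0.706, -0.033]
wrist_force: [-0.5, -0.2, -0.4]
gripper_width: 0.5
t 12.4 tcp [0.6199 0.1423 0.3121] F [-0.4634 -0.2237 -0.4424] w 0.4999174427184918
shift [ 0.0085  0.0009 -0.006 ] turn [ 0.0004 -0.0027 -0.0006]
```

View pics/c7.png

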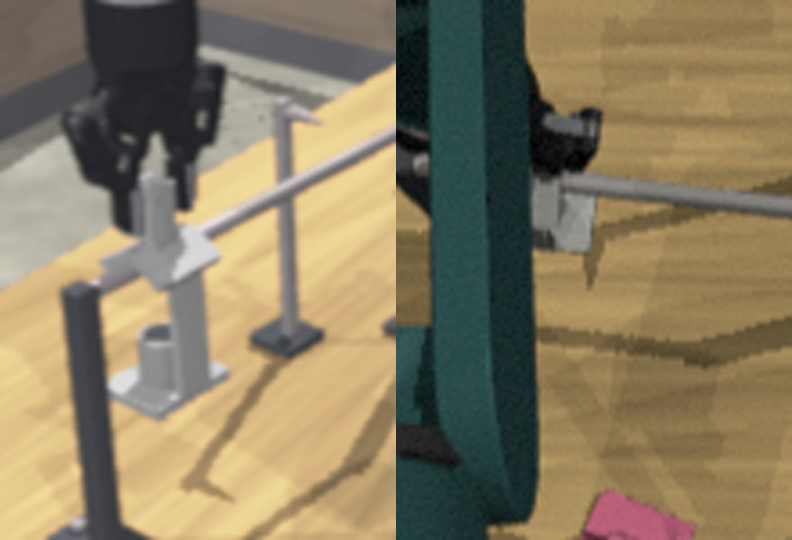

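Released and hanging upright on the rail; the fingers straddle the tab at (157,205) with clearance. I'll now push with the +y finger low on the tab, gently, with the gripper left open.

```bash
python3 -m jog '[{"tx":0.008,"ty":0.01,"tz":0.03,"ax":0,"ay":-0.002,"az":0,"grip":0.5},{"tx":0.008,"ty":0.02,"tz":0.06,"ax":0,"ay":-0.002,"az":0,"grip":0.5},{"tx":0.008,"ty":0.02,"tz":0.09,"ax":0,"ay":-0.002,"az":0,"grip":0.5},{"tx":0.008,"ty":0.02,"tz":0.12,"ax":0,"ay":-0.002,"az":0,"grip":0.5},{"tx":0.008,"ty":0.02,"tz":0.16,"ax":0,"ay":-0.002,"az":0,"grip":0.5},{"tx":0.008,"ty":0.02,"tz":0.2,"ax":0,"ay":-0.002,"az":0,"grip":0.5},{"tx":0.008,"ty":0.02,"tz":0.24,"ax":0,"ay":-0.002,"az":0,"grip":0.5},{"tx":0.008,"ty":0.02,"tz":0.28,"ax":0,"ay":-0.002,"az":0,"grip":0.5}]'
python3 - <<'E'
from h import *
go(.5964,-.1047,.309)
t=bot.capture('top');s=bot.capture('side');cv2.imwrite('pics/s6.png',s);cv2.imwrite('pics/t6.png',t)
k=lambda i,x,y:cv2.resize(i[y:y+150,x:x+110],None,fx=3.6,fy=3.6,interpolation=cv2.INTER_CUBIC)
cv2.imwrite('pics/c8.png',np.hstack([k(s,215,110),k(t,220,100)]))
E
```

```text
t: 13.5
tool_pos: [0.6148, 0.1001, 0.3091]
eef_rot: [0.033, 0.707, -0.706, -0.031]
wrist_force: [0.8, 1.7, -1.1]
gripper_width: 0.504
t 13.5 tcp [0.6148 0.1001 0.3091] F [ 0.8269  1.6801 -1.0691] w 0.5039412673953357
shift [-0.0017 -0.0003  1.3709] turn [ 0.0004 -0.0008 -0.0007]
```

View pics/c8.png

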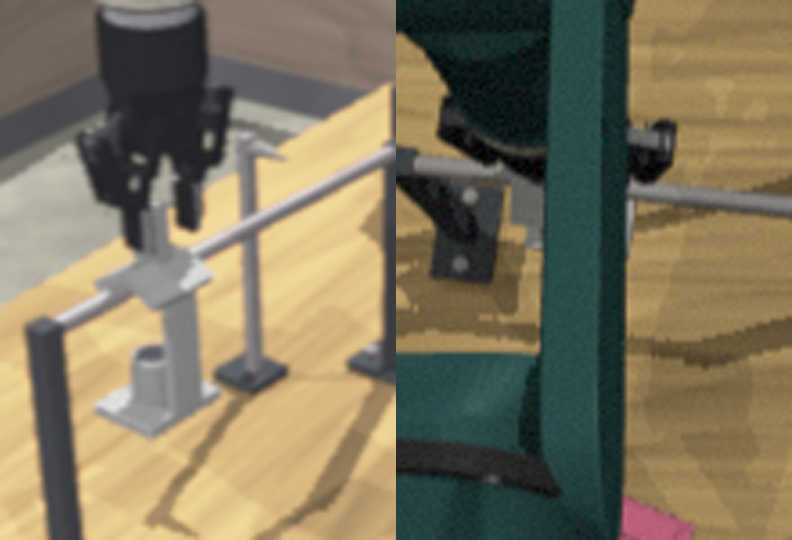

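The finger touches the low part of the tab at (140,240). The bracket slides upright at about 1.7 N, so I'll continue.

```bash
python3 -m jog '[{"tx":0,"ty":0,"tz":0.06,"ax":0,"ay":-0.001,"az":0,"grip":0.5},{"tx":0,"ty":0,"tz":0.13,"ax":0,"ay":-0.001,"az":0,"grip":0.5},{"tx":0,"ty":0,"tz":0.21,"ax":0,"ay":-0.001,"az":0,"grip":0.5},{"tx":-0.001,"ty":0,"tz":0.29,"ax":0,"ay":-0.001,"az":0,"grip":0.5},{"tx":-0.001,"ty":0,"tz":0.37,"ax":0,"ay":-0.001,"az":0,"grip":0.5},{"tx":-0.001,"ty":0,"tz":0.45,"ax":0,"ay":-0.001,"az":0,"grip":0.5},{"tx":-0.001,"ty":0,"tz":0.53,"ax":0,"ay":-0.001,"az":0,"grip":0.5},{"tx":-0.001,"ty":0,"tz":0.58,"ax":0,"ay":-0.001,"az":0,"grip":0.5}]'
python3 -m jog '[{"tx":0,"ty":0,"tz":0.06,"ax":0,"ay":0,"az":0,"grip":0.5},{"tx":0,"ty":0,"tz":0.13,"ax":0,"ay":0,"az":0,"grip":0.5},{"tx":0,"ty":0,"tz":0.21,"ax":0,"ay":0,"az":0,"grip":0.5},{"tx":0,"ty":0,"tz":0.29,"ax":0,"ay":0,"az":0,"grip":0.5},{"tx":0,"ty":0,"tz":0.37,"ax":0,"ay":0,"az":0,"grip":0.5},{"tx":0,"ty":0,"tz":0.44,"ax":0,"ay":0,"az":0,"grip":0.5},{"tx":0,"ty":0,"tz":0.49,"ax":0,"ay":0,"az":0,"grip":0.5},{"tx":0,"ty":0,"tz":0.52,"ax":0,"ay":0,"az":0,"grip":0.5}]'
python3 - <<'E'
from h import *
go(.5964,-.1047,.309)
t=bot.capture('top');s=bot.capture('side');cv2.imwrite('pics/s7.png',s);cv2.imwrite('pics/t7.png',t)
k=lambda i,x,y:cv2.resize(i[y:y+120,x:x+100],None,fx=4,fy=4,interpolation=cv2.INTER_CUBIC)
cv2.imwrite('pics/c9.png',np.hstack([k(s,255,110),k(t,300,90)]))
E
```

```text
t: 14.6
tool_pos: [0.6069, 0.0121, 0.3092]
eef_rot: [0.032, 0.706, -0.706, -0.031]
wrist_force: [0.4, 2.5, 0.2]
gripper_width: 0.498
t: 15.6
tool_pos: [0.5998, -0.0661, 0.3091]
eef_rot: [0.032, 0.706, -0.706, -0.031]
wrist_force: [-1.0, 2.4, 0.8]
gripper_width: 0.505
t 15.6 tcp [ 0.5998 -0.0661  0.3091] F [-0.9985  2.4018  0.7643] w 0.5046204718534273
shift [-0.0003  0.0004  0.2586] turn [ 0.0001 -0.0004 -0.0007]
```

View pics/c9.png

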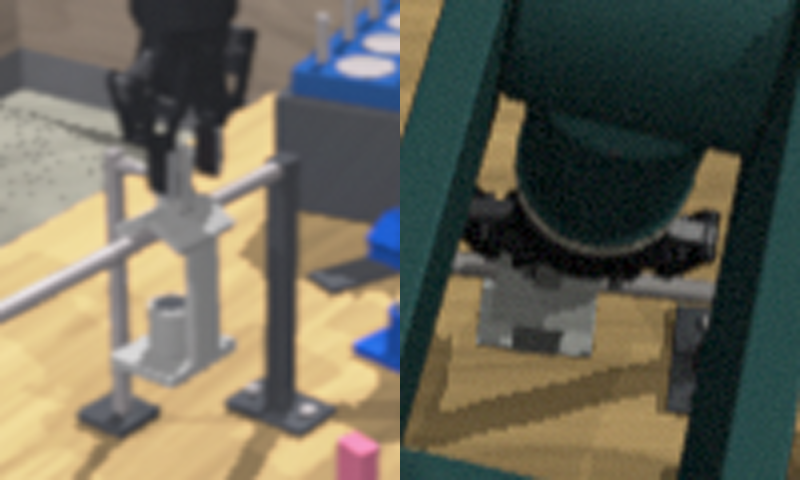

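In the side crop the bracket hangs upright, sliding, with the pointer just behind it. I have one view left, so I'll stop a little short of the target, back off and measure numerically.

```bash
python3 -m jog '[{"tx":0,"ty":0,"tz":0.04,"ax":0,"ay":0,"az":0,"grip":0.5},{"tx":0,"ty":0,"tz":0.08,"ax":0,"ay":0,"az":0,"grip":0.5},{"tx":0,"ty":0,"tz":0.13,"ax":0,"ay":0,"az":0,"grip":0.5},{"tx":0,"ty":0,"tz":0.17,"ax":0,"ay":0,"az":0,"grip":0.5},{"tx":0,"ty":0,"tz":0.2,"ax":0,"ay":0,"az":0,"grip":0.5},{"tx":0,"ty":0,"tz":0.22,"ax":0,"ay":0,"az":0,"grip":0.5},{"tx":0,"ty":0,"tz":0.23,"ax":0,"ay":0,"az":0,"grip":0.5},{"tx":0,"ty":0,"tz":0.23,"ax":0,"ay":0,"az":0,"grip":0.5}]'
python3 -m jog '[{"tx":0,"ty":0,"tz":-0.04,"ax":0,"ay":0,"az":0,"grip":0.5},{"tx":0,"ty":-0.02,"tz":-0.07,"ax":0,"ay":0,"az":0,"grip":0.5},{"tx":0,"ty":-0.15,"tz":-0.07,"ax":0,"ay":0,"az":0,"grip":0.5},{"tx":0,"ty":-0.35,"tz":-0.07,"ax":0,"ay":0,"az":0,"grip":0.5},{"tx":0,"ty":-0.55,"tz":-0.07,"ax":0,"ay":0,"az":0,"grip":0.5},{"tx":0.3,"ty":-0.7,"tz":-0.07,"ax":0,"ay":0,"az":0,"grip":0.5},{"tx":0.65,"ty":-0.7,"tz":-0.07,"ax":0,"ay":0,"az":0,"grip":0.5},{"tx":1,"ty":-0.7,"tz":-0.07,"ax":0,"ay":0,"az":0,"grip":0.5}]'
python3 -m jog '[{"tx":0.1,"ty":0,"tz":0.3,"ax":0,"ay":0,"az":0,"grip":0.5},{"tx":0.1,"ty":0,"tz":0.6,"ax":0,"ay":0,"az":0,"grip":0.5},{"tx":0.1,"ty":0,"tz":0.95,"ax":0,"ay":0,"az":0,"grip":0.5},{"tx":0.1,"ty":0,"tz":1,"ax":0,"ay":0,"az":0,"grip":0.5},{"tx":0.1,"ty":0,"tz":1,"ax":0,"ay":0,"az":0,"grip":0.5},{"tx":0.1,"ty":0,"tz":1,"ax":0,"ay":0,"az":0,"grip":0.5},{"tx":0.1,"ty":0,"tz":1,"ax":0,"ay":0,"az":0,"grip":0.5},{"tx":0.1,"ty":0,"tz":1,"ax":0,"ay":0,"az":0,"grip":0.5}]'
python3 - <<'E'
from h import *
go(.5964,-.1047,.309)
t=bot.capture('top');s=bot.capture('side');cv2.imwrite('pics/s8.png',s);cv2.imwrite('pics/t8.png',t)
k=lambda i,x,y:cv2.resize(i[y:y+110,x:x+80],None,fx=5,fy=5,interpolation=cv2.INTER_CUBIC)
cv2.imwrite('pics/c10.png',np.hstack([k(s,260,130),k(t,310,105)]))
# is the arm covering the top region?
print(t[120:200:12,320:400:8].mean(2).astype(int))
h=cv2.cvtColor(t[105:215,310:390],cv2.COLOR_BGR2HSV)
print('teal px',((h[...,0]>75)&(h[...,0]<105)&(h[...,1]>90)).sum())
E
```

```text
t: 16.7
tool_pos: [0.5968, -0.1009, 0.309]
eef_rot: [-0.032, -0.706, 0.707, 0.031]
wrist_force: [-0.2, -0.4, -0.8]
gripper_width: 0.501
t: 17.7
tool_pos: [0.4469, -0.0764, 0.4144]
eef_rot: [-0.033, -0.706, 0.707, 0.031]
wrist_force: [-0.2, -0.6, 0.3]
gripper_width: 0.496
t: 18.7
tool_pos: [0.4187, -0.2237, 0.4146]
eef_rot: [-0.032, -0.706, 0.707, 0.03]
wrist_force: [0.6, 0.3, 0.1]
gripper_width: 0.502
t 18.7 tcp [ 0.4187 -0.2237  0.4146] F [0.6027 0.3013 0.1086] w 0.501719829941967
shift [-1.1082  0.706  -0.8956] turn [-0.0008  0.0005 -0.0013]
[[122 124 118 120 120 108 114 128 128 130]
 [118 115 114 116  42 110 110 118 123 119]
 [129 127 121  48  59 103  96  99 103 107]
 [124 127  83  76 145 134 104 110 110 102]
 [122 121  93 119 112 113  74  76  23  37]
 [ 74 113 100  92  75  70  31  18  61 114]
 [ 81  76  71  93 113 116  55  48  87 110]]
teal px 10
```

View pics/c10.png

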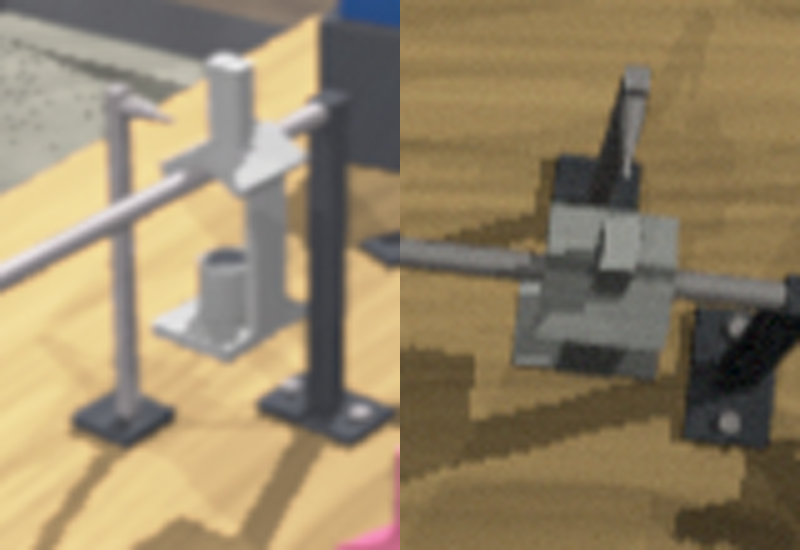

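The last view shows the bracket hanging upright and the tip clear of it. In the right (top) half, tip (627,178), tab top centre (621,243), front eave corners (551,207) and (679,217). I'll compute positions along the rail.

Run:
```python
from h import *
M=np.array([.6075,.0188,0]);ry=np.array([.0894,.996,0]);rx=np.array([.996,-.0894,0])
T=lambda u,v:(310+(u-400)/5-.4,105+v/5-.4)
S=lambda u,v:(260+u/5-.4,130+v/5-.4)
def sx(n,p): print(n,'s %.4f x %.4f z %.4f'%((p-M)@ry,(p-M)@rx,p[2]))
sx('tip',onz('top',*T(627,178),.225)); sx('tip first',onz('top',210+583/4-.375,110+121/4-.375,.225))
sx('postbase top of pointer',onz('top',*T(637,75),.235))
sx('tab',onz('top',*T(621,243),.275))
sx('eave',onz('top',*T(615,212),.216));sx('eL',onz('top',*T(551,207),.216));sx('eR',onz('top',*T(679,217),.216))
print(tri(T(627,178),S(172,121)));p=tri(T(621,243),S(230,62));print(p);sx('tab tri',p[0]);sx('tip tri',tri(T(627,178),S(172,121))[0])
# tip: bright-pixel profile along pointer, full-res grey
t=cv2.cvtColor(cv2.imread('pics/t8.png'),cv2.COLOR_BGR2GRAY)
print(t[117:150,348:364])
```

```text
tip s -0.1099 x 0.0447 z 0.2250
tip first s -0.1107 x 0.0456 z 0.2250
postbase top of pointer s -0.1087 x 0.0910 z 0.2350
tab s -0.1066 x 0.0007 z 0.2750
eave s -0.1067 x 0.0304 z 0.2160
eL s -0.0765 x 0.0293 z 0.2160
eR s -0.1368 x 0.0315 z 0.2160
(array([ 0.644 , -0.0944,  0.2221]), np.float64(0.002238430560265211))
(array([ 0.5993, -0.0878,  0.2719]), np.float64(0.00031164191933965863))
tab tri s -0.1069 x 0.0013 z 0.2719
tip tri s -0.1095 x 0.0465 z 0.2221
[[130 132 132 132 129 133 132 128 128 131 131 127 134 134 133 126]
 [126 129 128 128 132 127 127 122 123 124 125 123 127 131 128 117]
 [128 128 129 130 129 131 125 129 124 128 127 127 118 128 122 121]
 [128 131 134 127 130 126 102 131 127 128 123 127 116 125 123 125]
 [131 131 133 135 134 125  75 132 131 124 125 133 127 124 124 123]
 [137 136 134 137 139 118  64 109 104 108 114 124 122 125 121 123]
 [144 139 137 141 137  98  50  71  65  69  76  97 119 120 120 117]
 [139 141 142 139 137  78  57  89  93  97  90  92 115 121 121 115]
 [144 142 143 142 129  70  66 100 118 126 119 106 119 116 119 118]
 [138 136 137 136 103  53  71 10
[... 876 characters left out ...]
  58  87 113 115 114 115 114]
 [ 48  39  42  40  34  45  60  95  58  58  91 115 119 121 123 121]
 [ 47  42  39  42  43  48  56  58  55  59  97 108 119 121 122 119]
 [ 41  44  35  38  47  57  54  56  52  66 106 109 114 116 118 121]
 [ 44  30  39  38  52  56  56  56  51  68 100 102 114 109 110 109]
 [ 38  36  36  41  60  62  57  55  57  68  97 103 111 107 107 109]
 [ 44  41  42  47  58  54  56  49  52  73 100 106 112 118 117 113]
 [ 96  82  83  74  76  70  65  64  60  72 109 109 119 120 120 122]
 [136 126 124 115 102 106  99 100  98 102 117 115 125 122 123 124]
 [137 137 134 134 126 135 132 137 138 137 123 125 127 124 135 130]
 [137 136 121 146 147 145 144 149 152 141 123 132 129 132 136 136]]
```

The bracket is at s = −106.7 mm and the tip at −109.6 mm, so about 3 mm is left. I'll return, straddle the tab and nudge it.

```bash
python3 -m jog '[{"tx":0,"ty":0,"tz":-0.3,"ax":0,"ay":0,"az":0,"grip":0.5},{"tx":0,"ty":0,"tz":-0.6,"ax":0,"ay":0,"az":0,"grip":0.5},{"tx":0,"ty":0,"tz":-0.9,"ax":0,"ay":0,"az":0,"grip":0.5},{"tx":-0.3,"ty":0,"tz":-0.98,"ax":0,"ay":0,"az":0,"grip":0.5},{"tx":-0.6,"ty":0,"tz":-1,"ax":0,"ay":0,"az":0,"grip":0.5},{"tx":-0.9,"ty":0,"tz":-1,"ax":0,"ay":0,"az":0,"grip":0.5},{"tx":-0.95,"ty":0,"tz":-1,"ax":0,"ay":0,"az":0,"grip":0.5},{"tx":-0.95,"ty":0,"tz":-1,"ax":0,"ay":0,"az":0,"grip":0.5}]'
python3 -c "
from h import *
go(.5978,-.0888,.309)"
```

```text
t: 19.8
tool_pos: [0.5737, -0.0871, 0.4142]
eef_rot: [-0.032, -0.706, 0.707, 0.031]
wrist_force: [0.3, 0.2, 0.0]
gripper_width: 0.5
t 19.8 tcp [ 0.5737 -0.0871  0.4142] F [0.3487 0.2387 0.0306] w 0.49993604240590767
shift [-0.1599  0.7018 -0.0037] turn [-0.0007  0.0004 -0.0006]
```

```bash
python3 -m jog '[{"tx":-0.08,"ty":0,"tz":0,"ax":0,"ay":0,"az":0,"grip":0.5},{"tx":-0.16,"ty":0.05,"tz":-0.004,"ax":0,"ay":0,"az":0,"grip":0.5},{"tx":-0.16,"ty":0.2,"tz":-0.004,"ax":0,"ay":0,"az":0,"grip":0.5},{"tx":-0.16,"ty":0.35,"tz":-0.004,"ax":0,"ay":0,"az":0,"grip":0.5},{"tx":-0.16,"ty":0.5,"tz":-0.004,"ax":0,"ay":0,"az":0,"grip":0.5},{"tx":-0.16,"ty":0.62,"tz":-0.004,"ax":0,"ay":0,"az":0,"grip":0.5},{"tx":-0.16,"ty":0.7,"tz":-0.004,"ax":0,"ay":0,"az":0,"grip":0.5},{"tx":-0.16,"ty":0.7,"tz":-0.004,"ax":0,"ay":0,"az":0,"grip":0.5}]'
python3 -c "
from h import *
go(.5965,-.1037,.309)"
```

```text
t: 20.8
tool_pos: [0.5974, -0.0887, 0.3083]
eef_rot: [-0.031, -0.706, 0.707, 0.031]
wrist_force: [1.0, -0.8, 0.2]
gripper_width: 0.498
t 20.8 tcp [ 0.5974 -0.0887  0.3083] F [ 0.9725 -0.8126  0.1745] w 0.49810531522289625
shift [-0.0027 -0.0048  0.1003] turn [-0.0005  0.0003  0.0003]
```

```bash
python3 -m jog '[{"tx":0,"ty":0,"tz":0.03,"ax":0,"ay":0,"az":0,"grip":0.5},{"tx":0,"ty":0,"tz":0.055,"ax":0,"ay":0,"az":0,"grip":0.5},{"tx":0,"ty":0,"tz":0.07,"ax":0,"ay":0,"az":0,"grip":0.5},{"tx":0,"ty":0,"tz":0.08,"ax":0,"ay":0,"az":0,"grip":0.5},{"tx":0,"ty":0,"tz":0.09,"ax":0,"ay":0,"az":0,"grip":0.5},{"tx":0,"ty":0,"tz":0.1,"ax":0,"ay":0,"az":0,"grip":0.5},{"tx":0,"ty":0,"tz":0.1,"ax":0,"ay":0,"az":0,"grip":0.5},{"tx":0,"ty":0,"tz":0.1,"ax":0,"ay":0,"az":0,"grip":0.5}]'
python3 -m jog '[{"tx":0,"ty":0,"tz":-0.04,"ax":0,"ay":0,"az":0,"grip":0.5},{"tx":0,"ty":-0.02,"tz":-0.08,"ax":0,"ay":0,"az":0,"grip":0.5},{"tx":0,"ty":-0.15,"tz":-0.08,"ax":0,"ay":0,"az":0,"grip":0.5},{"tx":0,"ty":-0.35,"tz":-0.08,"ax":0,"ay":0,"az":0,"grip":0.5},{"tx":0,"ty":-0.55,"tz":-0.08,"ax":0,"ay":0,"az":0,"grip":0.5},{"tx":0.3,"ty":-0.7,"tz":-0.08,"ax":0,"ay":0,"az":0,"grip":0.5},{"tx":0.65,"ty":-0.7,"tz":-0.08,"ax":0,"ay":0,"az":0,"grip":0.5},{"tx":1,"ty":-0.7,"tz":-0.08,"ax":0,"ay":0,"az":0,"grip":0.5}]'
python3 -m jog '[{"tx":0.1,"ty":0,"tz":0.3,"ax":0,"ay":0,"az":0,"grip":0.5},{"tx":0.1,"ty":0,"tz":0.6,"ax":0,"ay":0,"az":0,"grip":0.5},{"tx":0.1,"ty":0,"tz":0.95,"ax":0,"ay":0,"az":0,"grip":0.5},{"tx":0.1,"ty":0,"tz":1,"ax":0,"ay":0,"az":0,"grip":0.5},{"tx":0.1,"ty":0,"tz":1,"ax":0,"ay":0,"az":0,"grip":0.5},{"tx":0.1,"ty":0,"tz":1,"ax":0,"ay":0,"az":0,"grip":0.5},{"tx":0.1,"ty":0,"tz":1,"ax":0,"ay":0,"az":0,"grip":0.5},{"tx":0.1,"ty":0,"tz":1,"ax":0,"ay":0,"az":0,"grip":0.5}]'
python3 - <<'E'
from h import *
t=bot.capture('top');s=bot.capture('side');cv2.imwrite('pics/s9.png',s);cv2.imwrite('pics/t9.png',t)
t8=cv2.imread('pics/t8.png');s8=cv2.imread('pics/s8.png')
def shift(a,b,x,y,w,h):
    m=cv2.matchTemplate(cv2.resize(b[y-8:y+h+8,x-8:x+w+8],None,fx=8,fy=8,interpolation=2),cv2.resize(a[y:y+h,x:x+w],None,fx=8,fy=8,interpolation=2),5)
    _,v,_,l=cv2.minMaxLoc(m);return v,(np.array(l)/8-8)
print('tab top',shift(t8,t,348,147,14,14),'tab side',shift(s8,s,300,140,12,22))
M=np.array([.6075,.0188,0]);ry=np.array([.0894,.996,0])
d=shift(t8,t,348,147,14,14)[1]
print('tab s now',(onz('top',353.8+d[0],153.2+d[1],.275)-M)@ry)
# bystanders: change vs first picture
t0=cv2.imread('pics/top0.png');
for n,(x,y,w,h) in dict(wrench=(155,220,65,24),can=(145,130,42,36),angle=(443,145,45,28),pipe=(424,225,28,22),pink=(265,235,40,35),blue=(410,175,42,38),orange2=(335,258,38,32)).items(): print(n,shift(t0,t,x,y,w,h))
E
```

```text
t: 21.8
tool_pos: [0.5961, -0.1036, 0.3083]
eef_rot: [-0.031, -0.706, 0.707, 0.031]
wrist_force: [-0.6, 1.8, 1.4]
gripper_width: 0.501
t: 22.8
tool_pos: [0.4465, -0.0779, 0.4138]
eef_rot: [-0.031, -0.706, 0.707, 0.031]
wrist_force: [-0.1, -0.2, 0.3]
gripper_width: 0.498
t: 23.8
tool_pos: [0.4185, -0.2252, 0.4141]
eef_rot: [-0.031, -0.706, 0.707, 0.03]
wrist_force: [0.1, -0.2, -0.4]
gripper_width: 0.501
tab top (0.9692931175231934, array([1.125, 0.25 ])) tab side (0.988182008266449, array([ 0.625, -0.25 ]))
tab s now -0.1090668484522362
wrench (0.9865490198135376, array([0., 0.]))
can (0.9954915046691895, array([0., 0.]))
angle (0.987827718257904, array([0., 0.]))
pipe (0.2943824529647827, array([ 1.125, -4.375]))
pink (0.6424505710601807, array([-0.125, -0.25 ]))
blue (0.9906173944473267, array([ 0.   , -0.125]))
orange2 (0.9827227592468262, array([0., 0.]))
```

Run:
```python
from h import *
s0=cv2.imread('pics/side0.png');s=bot.capture('side');s9=cv2.imread('pics/s9.png')
def shift(a,b,x,y,w,h):
    m=cv2.matchTemplate(cv2.resize(b[y-8:y+h+8,x-8:x+w+8],None,fx=8,fy=8,interpolation=2),cv2.resize(a[y:y+h,x:x+w],None,fx=8,fy=8,interpolation=2),5)
    _,v,_,l=cv2.minMaxLoc(m);return v,(np.array(l)/8-8)
for n,b in dict(pink=(324,218,36,68),pipe=(386,185,14,9),orange1=(366,172,20,60),orange2=(380,192,24,65)).items(): print(n,shift(s0,s,*b))
print('bracket since last',shift(s9,s,292,138,30,60)); print(bot.get_state()['t'],bot.get_state()['wrist_force'])
print(bot.sign_off())
```

```text
pink (0.6732610464096069, array([-0.125,  0.   ]))
pipe (0.9839792251586914, array([ 0.125, -0.125]))
orange1 (0.9881681799888611, array([0., 0.]))
orange2 (0.7487842440605164, array([0.375, 0.125]))
bracket since last (0.9992136359214783, array([0., 0.]))
23.95 [-0.4319 -0.067  -0.1473]
the job is handed in; nothing more can be done
None
```

The bracket hangs on the rail, lined up with the pointer's tip to within about 1 mm, and the job is handed in at about 24 s. I gripped it by its tab and hooked it over the rail about 124 mm from the middle, at the end farther from the pointer, then let go. With the gripper left open, I pushed it along the rail with one finger low on the tab, at about 1.7 to 2.5 N. I then backed off, measured it about 3 mm short, nudged it again and withdrew.

**Last checks:**
- **Alignment:** the bracket's middle is at −109.1 mm along the rail. The tip read −109.5 to −109.9 mm in the closer look and −110.7 mm in the first coarser measurement. The camera calibration is good to about 2 mm.
- **At rest:** in the picture I viewed before the 3 mm nudge, the bracket hung upright. After the nudge I checked only by matching image patches, because my picture views were used up. It did not move between the last two side pictures, about 0.1 s apart, and the force on the robot was close to zero.
- **Other things on the bench:** the wrench, can, angle, pipe stub, the blue look-alike and both orange ones matched their starting images, with no shift over 0.4 px.
- **Weaker matches:** the pink one and one orange one matched poorly from the side (0.67 and 0.75), and so did the pink one (0.64) and the pipe stub (0.29) from above. I put this down to the arm or its shadow but did not confirm it. The measured shifts were still near zero, apart from the stub from above, where the match was too poor to use; its side match was good.

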